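# Stand the fallen UV shield back up, then switch the lamp on

## Robot

A 6-joint arm with a two-finger parallel gripper is mounted at the origin on the work surface. World frame = base frame: x ahead of the robot, y to its left, z up, the work surface at z = 0. Lengths are in m, angles in rad, forces in N, time in s.
With the tool pointing down it reaches from about 0.25 to 0.725 m from the base axis. Payload 9.7 kg.
Tool frame: the origin (TCP) lies midway between the tips of the shut fingers; the grasp point (between the pads) lies 19 mm behind it; z points along the fingers, y is the direction in which the jaws open and shut (so a half turn about z gives the same grasp; the last joint's range is limited). The gripper opens to 85 mm and grips with 20 to 120 N. Pads are 22 mm wide; open, the fingers measure 114 mm over their backs; the gripper's body (76 mm by 85 mm) begins 54 mm behind the grasp point. The pads swing forward as they close: fully open they stand 13 mm farther back than shut.
Start: joints at [1.154, 0.087, 0.176, 1.66, 0, 1.571], TCP at [0.223, 0.503, 0.231] pointing down, gripper open.
Joint ranges: [-3.13, 3.13], [-0.85, 1.81], [-1.15, 1.24], [-2.2, 2.28], [-1.44, 1.52], [-3.14, 3.14]. Speed limits (rad/s): [2.22, 2.22, 2.57, 3.14, 3.14, 3.14].

## Interface

Orientations are given as a rotation vector (axis times angle).
In Python, from station import monitor, vision, ticket, look_for, trace gives the robot as it stands.
- The arm moves only by the shell command python3 -m handwheel 'ROWS' [OPENING] [FORCE]. ROWS is JSON, a list of rows, each a list of 4 numbers: the shift along the world's x, y, z in mm, then the turn about the world's z in degrees. A call has exactly 5 rows; each row is the pose to reach, as a shift and turn from the pose commanded when the call began; what a row does not reach only later rows make up. A row lasts 1/8 s, in which the tool goes at most 62.5 mm and 10.7 degrees, less where a joint would pass 70% of its speed; a pose out of reach is approached as far as the arm can. A call with a gripper value outside its range is refused whole. OPENING is the gripper command: -1 is shut, 1 is fully open, values between are in proportion, set as the call begins (- or left out, the last holds). The fingers move at their own pace and stop on an object; FORCE is the grip in N (left out, the last holds). Time passes only in rows, so rows that repeat a pose let the fingers close, or fill a call up. It gives the time, the measured TCP pose, the force and the opening at its end, in the units of the state.
- monitor.observe(): the state, without advancing time (a new reading comes with each control period).
- vision.read_camera(name): name is "scene" or "top" or "wrist"; returns the picture (480x640x3 uint8, blue, green, red); there is no depth.
- vision.calibration(name): a dict with "fx", "fy", "cx", "cy" (pixels), "dist" ([k1, k2, p1, p2, k3] as OpenCV has them; the pictures are not rectified), "pose" (4x4, takes a point from camera to world coordinates). Camera axes: x right, y down, z forward; pixel columns grow to the right and rows downward; lengths in m; the calibration is good to about 2 mm. A picture is of the moment at which its call begins: read the wrist's pose just before it. calibration takes no time and is no camera call; for the wrist camera it gives the pose at the moment of the call.
- ticket.job_done(): hands the job in, once; it reports no verdict.
Trained networks look in the newest picture that a camera, given by its name, has taken for a name from the list of things; names that differ only in an ending like _2 or _b are one class to them, and where a whole thing is asked for, a point or a joint stands for the part that bears it (a point fixed in the world has none). Each returns a list of dicts, best first, with "conf" (0 to 1); they miss things now and then, are a little off and sometimes report something else, mostly with a low value. They report only what shows in the picture. A call takes as long as a camera call. They do not tell look-alikes from the thing itself.
- look_for(camera, label): "position" ([x, y, z] in m, in world coordinates, good to about 4 mm: the middle of the surface that is visible of it).
- trace(camera, label): "pixels" (480x640 bool, what is visible of it).
The state is a dict: "clock": time; "qpos": joint angles; "qvel": joint speeds; "effort": joint torques, N m; "eef_pos": TCP position; "ee_rot": TCP orientation; "ft_force": force on the tool from outside, world axes, zero at the start; "wrist_torque": the same for the moment, N m; "opening": opening from 0.0 (shut) to 1.0 (fully open).
Only numpy, scipy, OpenCV 4.12 (cv2) and the standard library are available. Lean on these libraries where they do the work, as an engineer would, in place of code of your own. Each camera call takes 0.05 s, during which the arm holds its last target.

## Task

The amber UV shield beside the stereo microscope has been knocked onto its back. Without gripping or lifting anything, gently push its raised blue foot plate over with the fingertips until the shield stands upright on its foot again, about where it lay, and only then push the red paddle lever of the lamp box gently over until it leans well to the other side, which switches the lamp on. Leave the jar, bottle and dish where they are, and take your hand away at the end.

Things in the scene. Friction and masses are not known exactly. Their poses are not given: they have to be found in the camera images.
- shield: Loose L: amber pane 130 long, 120 wide, 5 mm thick, black strip on its top edge, square to a blue steel foot plate 80 long, 110 wide, 4 mm thick; 0.37 kg. Fallen: pane flat on the bench, foot plate sticking up. Origin: middle of the outer heel edge where they meet. Own x: from heel along pane to its top edge (up when standing); z: along the foot plate (up when fallen); y along the heel
- shield_foot_tip (a point): Middle of the foot plate's free edge, on its inner face (the side over the pane), 80 mm from the heel. Pushed here, in the shield's own -x direction (away from the pane), the shield rolls about its heel, with 1 to 2 N; past about 30 degrees it goes over by itself and lands on its foot.
- lampbox: Grey lamp supply box fixed to the bench, 120 x 100 x 60 mm high, with a red paddle lever on top. Origin: centre of the underside; its x axis points in the direction in which the lever is to be pushed.
- switch (a joint): Angle of the red lever, rad: 0 = leaning 0.5 rad towards the box's -x (off), 0.5 = upright, on from 0.85, 1.5 = its end stop, leaning 1.0 rad towards the box's +x. It stays where it is left and moves with 1 to 2 N; 1.0 to 1.3 is a good place to stop, there is no need to reach the end stop.
- switch_tip (a point): Centre of the lever's red paddle, 50 wide (along the box's y), 40 mm long, 10 mm thick, on a 20 mm wide steel stalk. The hinge lies along the box's y, above the box centre, 75 mm over the bench; this point is 60 mm from it, the top edge 75 mm. The paddle is upright at 0.5 rad.
- jar: Closed small amber jar with label, diameter 40, height 70 mm; stands loose on the bench; origin centre of underside
- bottle: Closed white bottle with blue cap, diameter 52, height 130 mm; stands loose; origin centre of underside
- dish: Open glass dish with a green disc in it, diameter 60, height 14 mm; loose; origin centre of underside
There are look-alikes about, which are no part of the job. There is more than one size of the bottle; the one meant has the size given above.

How it is judged:
By the outcome, as a careful person would: the job done as asked, in the order asked, and still so for the second after the job is handed in, with the robot touching nothing.
It also fails if it takes over 48 s, if anything falls off the work surface, if the arm or the gripper's body presses on something with over 40 N, if the wrist force passes 120 N, or if a joint passes its speed limit or range.

## Working session

There is one attempt and no reset: what is moved stays moved. The work goes in short steps, Python scripts to look and compute and a shell command to move; the robot and the scene stay as the last step left them, time stands still between calls to the robot, and variables do not carry over. Pictures are saved under pics/ and viewed, and the job is handed in when it is done.

```bash
mkdir -p pics; ls
python3 - <<'E'
from station import monitor, vision
import cv2
s=monitor.observe(); print(s)
for n in ("scene","top"):
    cv2.imwrite(f"pics/{n}0.png",vision.read_camera(n)); c=vision.calibration(n); print(n,c)
E
```

```text
pics
{'clock': 0.0, 'qpos': array([1.15402717e+00, 8.74291741e-02, 1.75142479e-01, 1.65978809e+00,
       1.80021269e-05, 1.57076689e+00]), 'qvel': array([-0.00060247,  0.00079845, -0.00089722, -0.00277818, -0.00091305,
       -0.00018038]), 'effort': array([ 2.12947598e-03, -5.20387602e+01,  4.64807582e+01,  1.62677479e-02,
        6.14658848e-05, -1.37390481e-05]), 'eef_pos': array([0.2225494 , 0.50271862, 0.23060433]), 'ee_rot': array([-6.49828024e-01, -3.07336161e+00,  1.95872437e-03]), 'ft_force': array([ 0.08669731, -0.79379928,  0.45532574]), 'wrist_torque': array([-0.01239095, -0.00292912, -0.02575873]), 'opening': 0.998179316069105}
scene {'fx': 479.21069499861164, 'fy': 479.21069499861164, 'cx': 310.66022074582196, 'cy': 236.22208450989697, 'dist': array([0.00957643, 0.        , 0.        , 0.        , 0.        ]), 'pose': array([[-0.8529227 ,  0.39671465, -0.33932338,  0.96879694],
       [ 0.52202119,  0.653242  , -0.54842389,  0.60629779],
       [ 0.0040925 , -0.64489718, -0.76425839,  0.97131011],
       [ 0.        ,  0.        ,  0.        ,  1.        ]])}
top {'fx': 455.8653162853005, 'fy': 455.8653162853005, 'cx': 327.3244019122307, 'cy': 240.14856513869773, 'dist': array([-0.04110462,  0.        ,  0.        ,  0.        ,  0.        ]), 'pose': array([[-0.02116927, -0.99021473,  0.13793712,  0.46602255],
       [-0.99956031,  0.02382738,  0.01764758, -0.01208405],
       [-0.02076157, -0.13750288, -0.99028375,  1.10636561],
       [ 0.        ,  0.        ,  0.        ,  1.        ]])}
```

View pics/scene0.png

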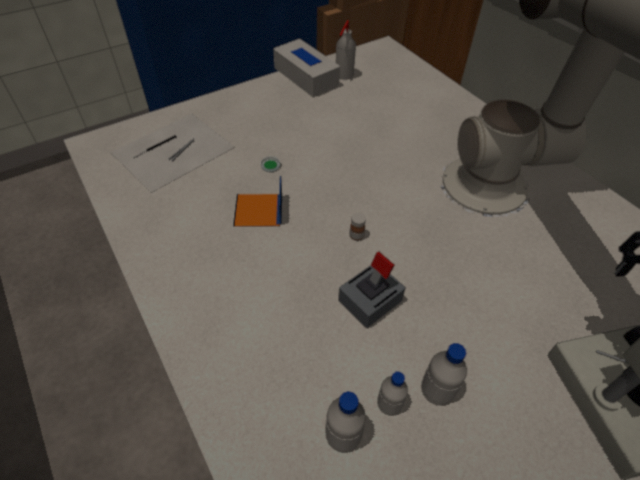

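View pics/top0.png

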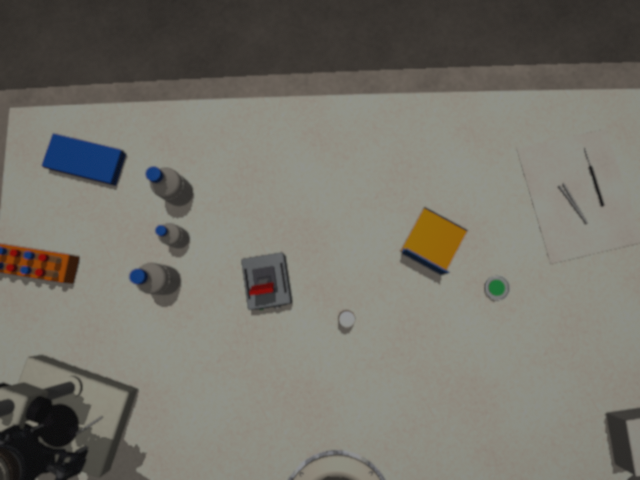

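```bash
cat > h.py <<'E'
import numpy as np, cv2
from station import monitor, vision, look_for, trace
def cal(n):
    c=vision.calibration(n); K=np.array([[c['fx'],0,c['cx']],[0,c['fy'],c['cy']],[0,0,1.]]); return K,np.array(c['dist']),np.array(c['pose'])
def atz(n,px,z,c=None):
    K,d,T=c or cal(n); u=cv2.undistortPoints(np.array([[px]],float),K,d)[0,0]
    r=T[:3,:3]@np.array([u[0],u[1],1]); return T[:3,3]+r*(z-T[2,3])/r[2]
def proj(n,P,c=None):
    K,d,T=c or cal(n); R=T[:3,:3].T; return cv2.projectPoints(np.array(P,float).reshape(-1,3),cv2.Rodrigues(R)[0],-R@T[:3,3],K,d)[0][:,0]
def crop(n,img,x0,y0,x1,y1,k): cv2.imwrite(n,cv2.resize(img[y0:y1,x0:x1],None,fx=k,fy=k,interpolation=cv2.INTER_CUBIC))
E
python3 - <<'E'
from h import *
t=cv2.imread('pics/top0.png'); s=cv2.imread('pics/scene0.png')
crop('pics/c1.png',t,390,190,490,290,6); crop('pics/c2.png',t,220,230,320,330,6); crop('pics/c3.png',s,320,240,420,340,6); crop('pics/c4.png',s,220,160,320,240,6)
cv2.imwrite('pics/w0.png',vision.read_camera('wrist'))
for l in('shield','shield_foot_tip','lampbox','switch_tip','jar','bottle','dish'):
  for n in('top','scene'):
    vision.read_camera(n) if l=='shield' else 0
    print(l,n,[(np.round(d['position'],3),round(d['conf'],2)) for d in look_for(n,l)[:3]])
E
```

```text
shield top [(array([ 0.611, -0.25 ,  0.003]), 0.87), (array([0.624, 0.364, 0.09 ]), 0.45)]
shield scene [(array([ 0.613, -0.244,  0.005]), 0.9)]
shield_foot_tip top [(array([ 0.608, -0.251,  0.008]), 0.94)]
shield_foot_tip scene [(array([ 0.613, -0.244,  0.007]), 0.63)]
lampbox top [(array([0.52 , 0.14 , 0.061]), 0.91), (array([ 0.432, -0.033,  0.069]), 0.51)]
lampbox scene [(array([0.532, 0.163, 0.059]), 0.88)]
switch_tip top [(array([0.499, 0.147, 0.139]), 0.71), (array([0.63 , 0.361, 0.092]), 0.16)]
switch_tip scene [(array([0.509, 0.15 , 0.126]), 0.96)]
jar top [(array([ 0.434, -0.03 ,  0.071]), 0.56)]
jar scene [(array([ 0.438, -0.024,  0.054]), 0.7)]
bottle top [(array([0.74 , 0.363, 0.118]), 0.87), (array([0.526, 0.383, 0.121]), 0.85), (array([0.628, 0.362, 0.088]), 0.64)]
bottle scene [(array([0.545, 0.411, 0.113]), 0.95), (array([0.76 , 0.388, 0.118]), 0.87), (array([0.648, 0.381, 0.086]), 0.71)]
dish top [(array([ 0.499, -0.396,  0.004]), 0.84)]
dish scene [(array([ 0.501, -0.396,  0.004]), 0.54), (array([0.508, 0.154, 0.124]), 0.33)]
```

View pics/c1.png

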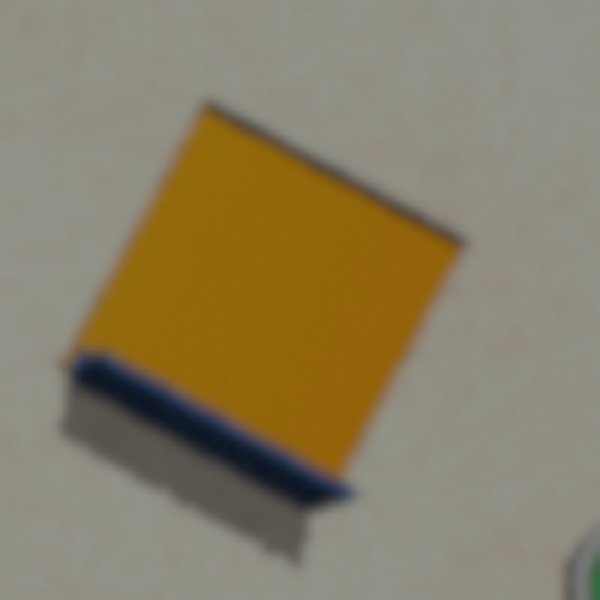

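View pics/c2.png

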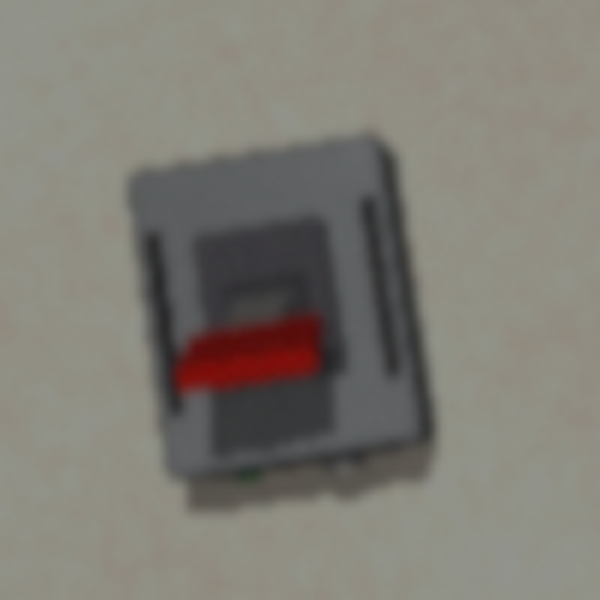

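View pics/c3.png

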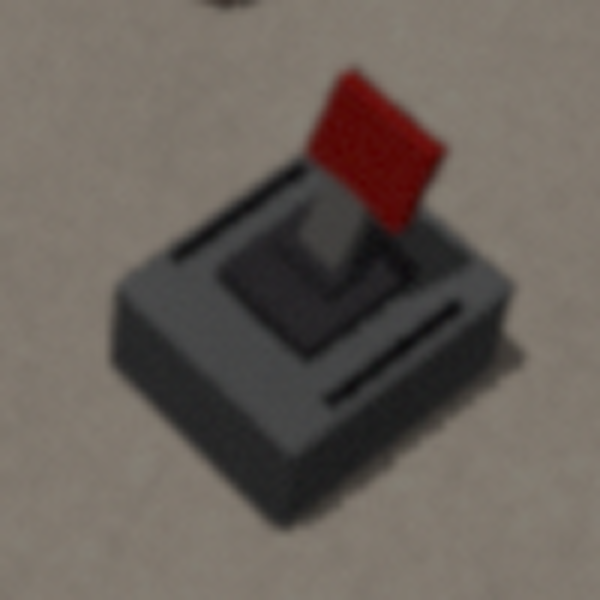

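View pics/c4.png

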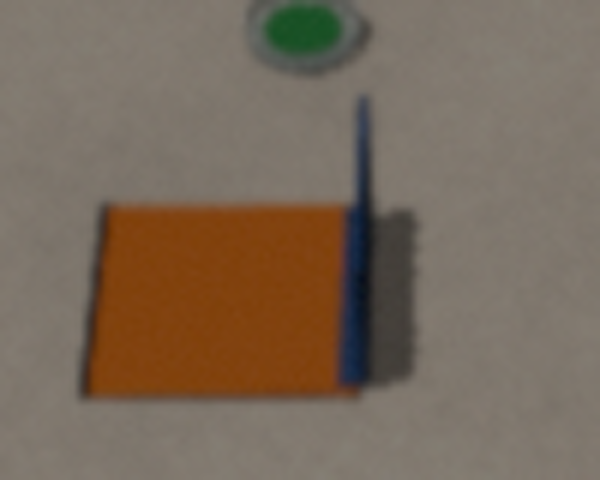

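View pics/w0.png

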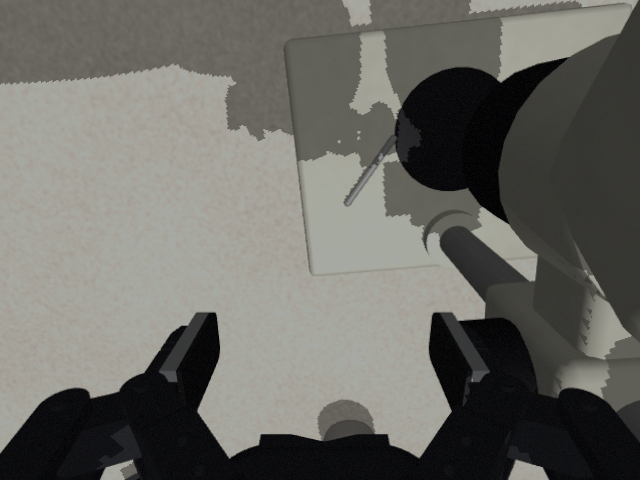

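Run:
```python
from h import *
c=cal('top')
P=[atz('top',(390+a/6,190+b/6),z,c) for a,b,z in[(207,103,.005),(465,243,.005),(65,365,.005)]]
print(np.round(P,4)); P1,P2,P3=P
print(np.linalg.norm(P1-P2),np.linalg.norm(P1-P3))
e=(P1-P2)[:2];e/=np.linalg.norm(e); x=np.array([e[1],-e[0]]); 
m=(P1+P2)[:2]/2; print('y dir',e,'perp',x, np.degrees(np.arctan2(x[1],x[0])))
if x@((P1-P3)[:2])<0:x=-x
heel=m-.13*x; print('x',x,'heel',heel, 'tip',heel+.004*x)
# foot tip edge from top
for px in [(105,352),(355,493),(80,370),(310,505)]: print(np.round(atz('top',(390+px[0]/6,190+px[1]/6),.08,c),4))
h3=np.r_[heel,0]; X=np.r_[x,0]; Y=np.cross([0,0,1],X)
# z = foot dir up. corners outline scene/top
pts=[h3+s*.06*Y+a*X for a in(0,.13) for s in(-1,1)]+[h3+s*.055*Y+[0,0,.08]+a*X for a in(0,.004) for s in(-1,1)]
print('topcrop',np.round((proj('top',pts)-[390,190])*6)); print('scenecrop',np.round((proj('scene',pts)-[220,160])*6))
# box: top corners z=.06 from top & scene
q=[(128,175),(370,135),(430,435),(180,475)]
B=[atz('top',(220+a/6,230+b/6),.06,c)[:2] for a,b in q]; print(np.round(B,4),np.mean(B,0),[np.linalg.norm(B[i]-B[(i+1)%4]) for i in range(4)])
q=[(118,290),(295,455),(512,285),(330,165)]
B2=[atz('scene',(320+a/6,240+b/6),.06)[:2] for a,b in q]; print(np.round(B2,4),np.mean(B2,0))
C=np.mean(B,0); bx=(B[0]+B[1]-B[2]-B[3]);bx/=np.linalg.norm(bx); print('bx',bx,np.degrees(np.arctan2(bx[1],bx[0])))
def tip(q,r=.06): 
    a=q-.5; return np.r_[C+bx*r*np.sin(a),.075+r*np.cos(a)]
print('tip0',tip(0),'tip1.15',tip(1.15),proj('top',[tip(0)])-[220,230],(proj('top',[tip(0)])-[220,230])*6,(proj('scene',[tip(0)])-[320,240])*6)
K,d,T=cal('wrist'); print(T.round(3))
s=monitor.observe();print(cv2.Rodrigues(s['ee_rot'])[0].round(3))
```

```text
[[ 0.6955 -0.2331  0.005 ]
 [ 0.635  -0.3351  0.005 ]
 [ 0.589  -0.1702  0.005 ]]
0.11860992422286737 0.12370775809248369
y dir [0.5105858  0.85982681] perp [ 0.85982681 -0.5105858 ] -30.702857455642675
x [ 0.85982681 -0.5105858 ] heel [ 0.55347323 -0.21770031] tip [ 0.55691254 -0.21974265]
[ 0.5852 -0.1747  0.08  ]
[ 0.5298 -0.2659  0.08  ]
[ 0.5786 -0.165   0.08  ]
[ 0.5257 -0.2488  0.08  ]
topcrop [[316. 524.]
 [ 54. 379.]
 [463. 246.]
 [203. 105.]
 [353. 505.]
 [ 94. 362.]
 [358. 496.]
 [ 99. 353.]]
scenecrop [[375. 201.]
 [369. 389.]
 [102. 203.]
 [ 80. 391.]
 [368.  83.]
 [361. 257.]
 [359.  83.]
 [352. 257.]]
[[0.5721 0.2067]
 [0.5855 0.1129]
 [0.4702 0.0909]
 [0.457  0.1864]] [0.52117939 0.14924282] [np.float64(0.09482756842944544), np.float64(0.11732766391428816), np.float64(0.0964300553052363), np.float64(0.11687833296593611)]
[[0.5888 0.1192]
 [0.5737 0.2126]
 [0.4594 0.1952]
 [0.4848 0.1135]] [0.5266869  0.16014471]
bx [0.98358951 0.18042081] 10.394271970304592
tip0 [0.49288591 0.14405292 0.12765495] tip1.15 [0.55689469 0.15579411 0.12276503] [[43.71729701 62.26676775]] [[262.30378206 373.60060649]] [[381.31741603 122.01019367]]
[[ 0.404  0.864  0.301  0.145]
 [ 0.915 -0.381 -0.133  0.537]
 [-0.001  0.329 -0.944  0.373]
 [ 0.     0.     0.     1.   ]]
[[-0.914  0.405 -0.   ]
 [ 0.405  0.914 -0.   ]
 [-0.    -0.    -1.   ]]
```

The scene shows the shield at top px (435,240), with its foot plate up on the side towards the robot. Its heel is at (0.553, -0.218), and the push direction is (-0.86, 0.51). The lamp box is at top px (267,282) with its centre at (0.521, 0.149), x axis +10.4°, and the lever leaning towards the robot. Projected sizes match those given. There's only one shield and one lamp box. The blue box, the orange rack and the two larger bottles are not part of the job and lie clear of the path.

```bash
python3 -m handwheel '[[24,-49,0,-1],[48,-98,0,-3],[72,-147,0,-5],[96,-196,0,-7],[120,-245,0,-7]]' -1 20 && python3 -m handwheel '[[24,-49,0,0],[48,-98,0,0],[72,-147,0,0],[96,-196,0,0],[120,-245,0,0]]' && python3 -m handwheel '[[24,-49,0,0],[48,-98,0,0],[72,-147,0,0],[96,-196,0,0],[117,-246,0,0]]'
```

```text
clock: 1.58
eef_pos: [0.3431, 0.2564, 0.2315]
ee_rot: [0.836, 3.028, 0.001]
ft_force: [0.9, 0.7, -0.5]
opening: 0.0
clock: 2.2
eef_pos: [0.4632, 0.0111, 0.2315]
ee_rot: [0.836, 3.027, 0.001]
ft_force: [0.4, 1.1, 0.1]
opening: -0.0
clock: 2.82
eef_pos: [0.5803, -0.2348, 0.2312]
ee_rot: [0.836, 3.028, 0.0]
ft_force: [0.7, -0.4, 0.3]
opening: -0.001
```

```bash
python3 -m handwheel '[[0,0,-40,0],[0,0,-80,0],[0,0,-120,0],[0,0,-145,0],[0,0,-159,0]]'
python3 - <<'E'
from h import *
for n in('scene','top'): cv2.imwrite(f'pics/{n}1.png',vision.read_camera(n))
crop('pics/d1.png',cv2.imread('pics/scene1.png'),200,120,340,240,5)
print(monitor.observe()['eef_pos'],monitor.observe()['ft_force'])
E
```

```text
clock: 3.45
eef_pos: [0.5791, -0.2329, 0.0707]
ee_rot: [-0.836, -3.026, -0.0]
ft_force: [-0.9, 0.7, 1.1]
opening: 0.002
[ 0.57905865 -0.23287685  0.07102037] [-0.17262597 -0.02553565 -0.00262716]
```

View pics/d1.png

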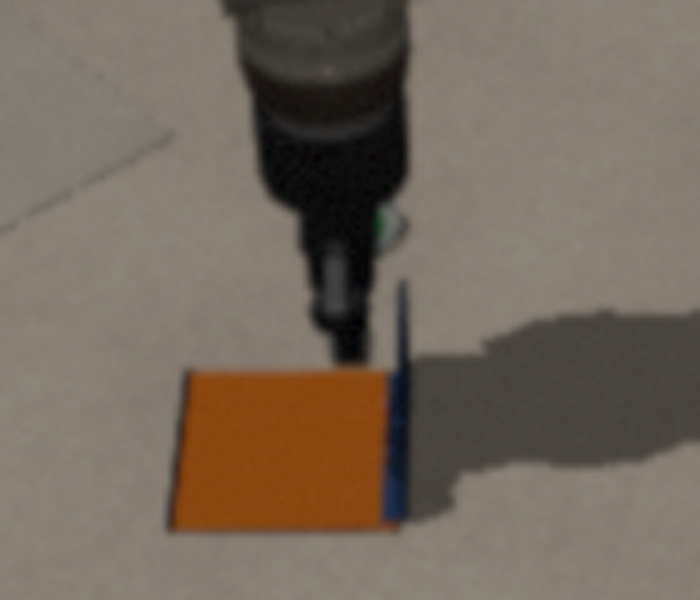

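The finger stands over the pane, level with the upper part of the foot plate. Now the gentle push.

```bash
python3 -m handwheel '[[-5,3,0,0],[-10,6,0,0],[-14,8,0,0],[-18,11,0,0],[-22,13,-1,0]]' && python3 -m handwheel '[[-3,2,-1,0],[-6,4,-2,0],[-9,5,-3,0],[-12,7,-4,0],[-15,9,-5,0]]'
python3 - <<'E'
from h import *
cv2.imwrite('pics/scene2.png',vision.read_camera('scene'))
crop('pics/d2.png',cv2.imread('pics/scene2.png'),200,120,340,240,5)
E
```

```text
clock: 4.18
eef_pos: [0.5575, -0.2199, 0.0716]
ee_rot: [0.836, 3.028, -0.0]
ft_force: [0.5, 0.2, 0.4]
opening: -0.003
clock: 4.8
eef_pos: [0.5424, -0.211, 0.0661]
ee_rot: [-0.836, -3.028, 0.0]
ft_force: [0.9, 0.7, -0.5]
opening: 0.001
```

View pics/d2.png

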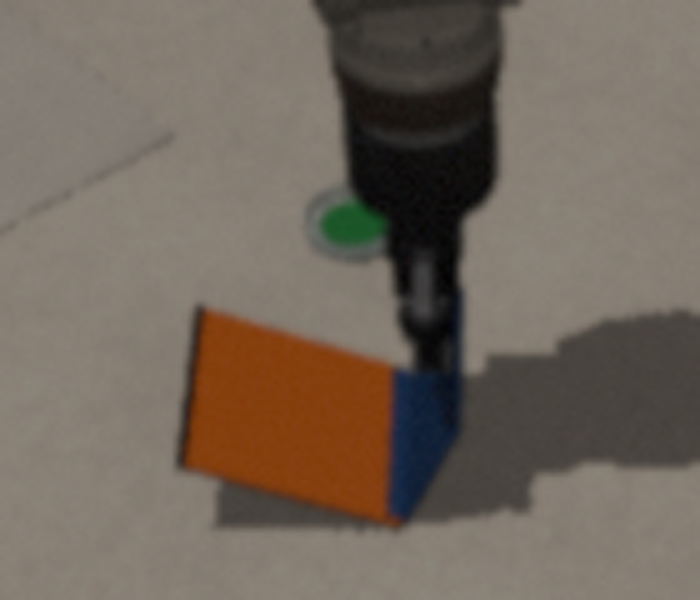

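The shield tilts about its heel without sliding, at roughly 20–25°. Continuing slowly.

```bash
python3 -m handwheel '[[-2,1,-1,0],[-4,2,-2,0],[-6,4,-3,0],[-8,5,-3,0],[-10,6,-4,0]]'
python3 - <<'E'
from h import *
cv2.imwrite('pics/scene3.png',vision.read_camera('scene'))
crop('pics/d3.png',cv2.imread('pics/scene3.png'),200,120,340,240,5)
E
```

```text
clock: 5.48
eef_pos: [0.5326, -0.205, 0.0623]
ee_rot: [0.836, 3.028, -0.0]
ft_force: [0.3, -0.8, -0.7]
opening: 0.001
```

View pics/d3.png

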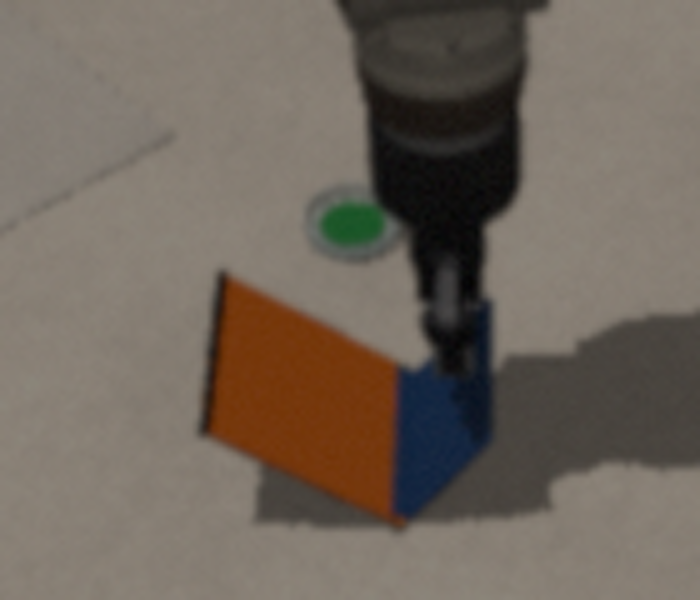

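```bash
python3 -m handwheel '[[-2,1,0,0],[-4,2,-1,0],[-5,3,-1,0],[-6,4,-1,0],[-6,4,-1,0]]'
python3 - <<'E'
from h import *
cv2.imwrite('pics/scene4.png',vision.read_camera('scene'))
crop('pics/d4.png',cv2.imread('pics/scene4.png'),200,120,340,240,5)
E
```

```text
clock: 6.15
eef_pos: [0.5266, -0.201, 0.0613]
ee_rot: [0.836, 3.028, -0.0]
ft_force: [-0.3, 0.1, 0.3]
opening: 0.0
```

View pics/d4.png

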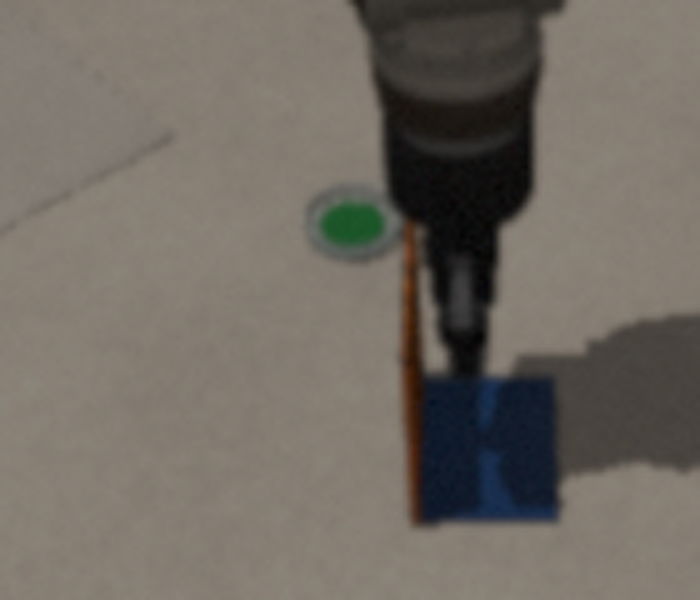

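The shield stands upright on its foot, with its heel still at crop (415,522). The finger is free between pane and air, so I retreat up and away, then move to the lamp box.

```bash
python3 -m handwheel '[[-4,2,15,0],[-9,5,45,0],[-13,8,85,0],[-17,10,125,0],[-17,10,139,0]]' && python3 -m handwheel '[[-13,50,0,10],[-26,110,0,20],[-39,170,0,30],[-52,230,0,40],[-65,290,0,41]]' && python3 -m handwheel '[[0,20,0,0],[0,40,0,0],[0,40,-20,0],[0,40,-40,0],[0,40,-40,0]]'
python3 - <<'E'
from h import *
s=monitor.observe();print(s['eef_pos'],cv2.Rodrigues(s['ee_rot'])[0].round(3))
for n in('scene','top','wrist'): cv2.imwrite(f'pics/{n}5.png',vision.read_camera(n))
crop('pics/s5.png',cv2.imread('pics/scene5.png'),220,120,440,340,2.7)
E
```

```text
clock: 6.82
eef_pos: [0.5101, -0.1912, 0.204]
ee_rot: [0.835, 3.024, -0.001]
ft_force: [-0.2, -0.7, -0.5]
opening: -0.001
clock: 7.45
eef_pos: [0.4438, 0.1006, 0.2002]
ee_rot: [-0.281, 3.129, 0.0]
ft_force: [1.3, 0.9, 0.5]
opening: 0.0
clock: 8.07
eef_pos: [0.4437, 0.1387, 0.1589]
ee_rot: [0.277, -3.126, 0.001]
ft_force: [0.4, -0.8, 0.0]
opening: -0.0
[0.44372284 0.13869432 0.15886287] [[-0.984 -0.176 -0.003]
 [-0.176  0.984 -0.001]
 [ 0.003 -0.    -1.   ]]
```

View pics/s5.png

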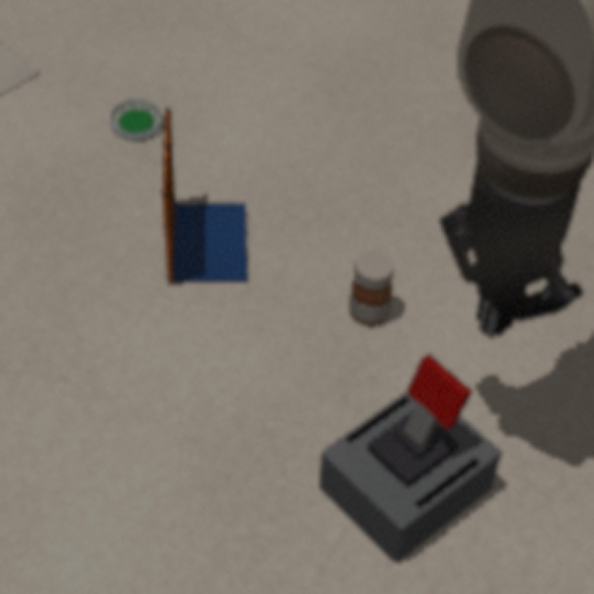

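View pics/top5.png

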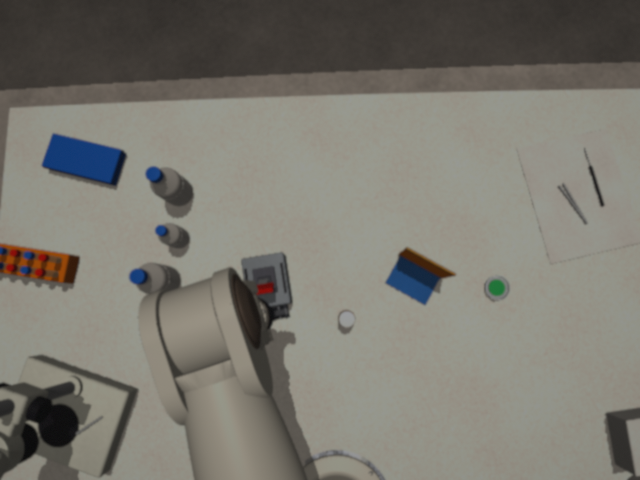

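View pics/wrist5.png

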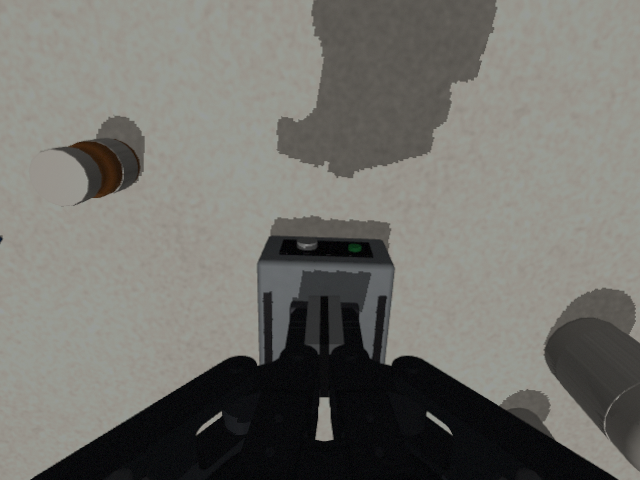

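The shield is upright at top px (420,275). The wrist view shows the box centred on the fingers (columns 260–392, fingers about 325). Next I descend behind the paddle and push along +x of the box.

```bash
python3 -m handwheel '[[0,0,-12,0],[0,0,-24,0],[0,0,-36,0],[0,0,-44,0],[0,0,-44,0]]' && python3 -m handwheel '[[8,1,0,0],[16,3,0,0],[23,4,0,0],[29,5,0,0],[34,6,0,0]]' && python3 -m handwheel '[[5,1,0,0],[10,2,0,0],[15,3,0,0],[20,4,0,0],[25,5,0,0]]' && python3 -m handwheel '[[4,1,0,0],[8,1,0,0],[12,2,0,0],[16,3,0,0],[20,4,0,0]]'
python3 - <<'E'
from h import *
cv2.imwrite('pics/scene6.png',vision.read_camera('scene'))
crop('pics/s6.png',cv2.imread('pics/scene6.png'),320,200,440,340,4)
E
```

```text
clock: 8.85
eef_pos: [0.4443, 0.1388, 0.1155]
ee_rot: [0.277, -3.128, 0.0]
ft_force: [0.8, -0.6, 0.5]
opening: 0.004
clock: 9.48
eef_pos: [0.4791, 0.145, 0.1162]
ee_rot: [0.277, -3.129, 0.0]
ft_force: [-2.3, -0.7, 0.9]
opening: -0.002
clock: 10.1
eef_pos: [0.504, 0.15, 0.1163]
ee_rot: [-0.277, 3.129, -0.0]
ft_force: [-1.0, -1.1, -0.4]
opening: 0.001
clock: 10.72
eef_pos: [0.5238, 0.1539, 0.1161]
ee_rot: [0.277, -3.129, 0.0]
ft_force: [-1.1, -0.7, -1.0]
opening: -0.002
```

View pics/s6.png

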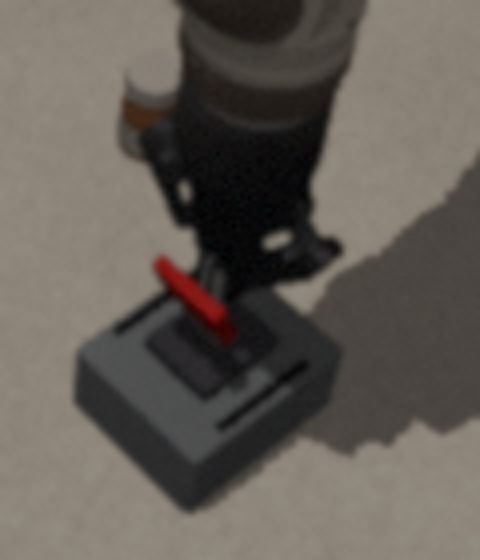

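```bash
python3 -m handwheel '[[3,1,0,0],[6,1,0,0],[9,2,0,0],[12,2,0,0],[13,2,0,0]]'
python3 - <<'E'
from h import *
cv2.imwrite('pics/scene7.png',vision.read_camera('scene'))
crop('pics/s7.png',cv2.imread('pics/scene7.png'),320,200,440,340,4)
E
```

```text
clock: 11.4
eef_pos: [0.5369, 0.156, 0.1163]
ee_rot: [-0.277, 3.129, 0.0]
ft_force: [-0.9, -0.2, -0.3]
opening: -0.0
```

View pics/s7.png

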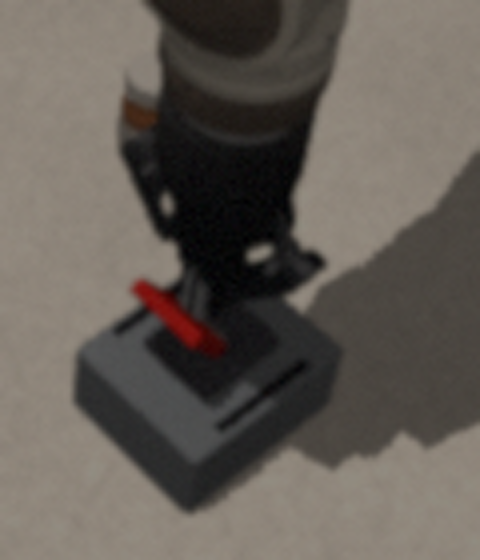

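The lever leans well over to +x. I back off horizontally first, then go up and clear, and measure the angle.

```bash
python3 -m handwheel '[[-15,-3,0,0],[-35,-6,0,0],[-60,-11,20,0],[-85,-15,65,0],[-110,-19,115,0]]' && python3 -m handwheel '[[-20,-10,20,0],[-50,-30,30,0],[-80,-60,30,0],[-80,-90,30,0],[-80,-110,30,0]]'
python3 - <<'E'
from h import *
for n in('scene','top'): cv2.imwrite(f'pics/{n}8.png',vision.read_camera(n))
s=cv2.imread('pics/scene8.png');t=cv2.imread('pics/top8.png')
a=cv2.resize(s[120:340,220:440],(400,400),interpolation=2); b=cv2.resize(s[230:330,330:430],(400,400),interpolation=2); cv2.imwrite('pics/m8.png',np.hstack([a,b]))
def red(im,y0,y1,x0,x1):
    f=im.astype(int); m=(f[...,2]>90)&(f[...,1]<50)&(f[...,0]<50); m2=np.zeros_like(m); m2[y0:y1,x0:x1]=m[y0:y1,x0:x1]; y,x=np.nonzero(m2); return np.array([x.mean(),y.mean()]),len(x)
b_=np.array([.984,.18])
for n,im,w,im0 in(('scene',s,(230,330,340,410),'pics/scene0.png'),('top',t,(245,320,235,300),'pics/top0.png')):
    c=cal(n); p,k=red(im,*w); p0,k0=red(cv2.imread(im0),*w); print(n,p,k,p0,k0)
    for C in(np.array([.5212,.1492]),np.array([.524,.153]),np.array([.5267,.16])):
      f=lambda q:proj(n,[np.r_[C+b_*.06*np.sin(q-.5),.075+.06*np.cos(q-.5)]],c)[0]
      print(C,f(0)-p0,{q:np.round(f(q)-p,1).tolist() for q in(.9,1,1.1,1.2,1.3,1.4)})
for l in('jar','bottle','dish','shield'): print(l,[(np.round(d['position'],3),round(d['conf'],2)) for d in look_for('top',l)[:3]])
E
```

```text
clock: 12.08
eef_pos: [0.4257, 0.1366, 0.2323]
ee_rot: [0.277, -3.129, 0.0]
ft_force: [0.7, 0.6, 0.5]
opening: 0.001
clock: 12.7
eef_pos: [0.3465, 0.0259, 0.2618]
ee_rot: [-0.276, 3.127, -0.0]
ft_force: [-0.2, 0.3, -0.5]
opening: 0.001
scene [361.49382716 277.71604938] 81 [383.8125   258.640625] 64
[0.5212 0.1492] [-0.27120459  1.68659586] {0.9: [5.8, -5.3], 1: [3.9, -3.3], 1.1: [2.2, -1.1], 1.2: [0.5, 1.0], 1.3: [-1.1, 3.2], 1.4: [-2.6, 5.4]}
[0.524 0.153] [-0.24515839  3.38570456] {0.9: [5.8, -3.6], 1: [3.9, -1.5], 1.1: [2.1, 0.6], 1.2: [0.4, 2.8], 1.3: [-1.2, 5.0], 1.4: [-2.6, 7.2]}
[0.5267 0.16  ] [0.7009575  6.07424339] {0.9: [6.7, -0.8], 1: [4.8, 1.3], 1.1: [3.0, 3.5], 1.2: [1.3, 5.7], 1.3: [-0.3, 7.9], 1.4: [-1.8, 10.1]}
top [257.67578125 263.61328125] 256 [260.94852941 290.43382353] 136
[0.5212 0.1492] [2.78301985 1.82852208] {0.9: [1.5, 4.8], 1: [1.2, 2.4], 1.1: [1.0, 0.2], 1.2: [0.9, -1.8], 1.3: [0.9, -3.6], 1.4: [0.9, -5.1]}
[0.524 0.153] [1.01464822 0.5524492 ] {0.9: [-0.3, 3.5], 1: [-0.5, 1.1], 1.1: [-0.7, -1.0], 1.2: [-0.8, -3.0], 1.3: [-0.9, -4.8], 1.4: [-0.8, -6.4]}
[0.5267 0.16  ] [-2.2360933  -0.64501805] {0.9: [-3.5, 2.3], 1: [-3.8, -0.0], 1.1: [-3.9, -2.2], 1.2: [-4.0, -4.2], 1.3: [-4.0, -6.0], 1.4: [-4.0, -7.5]}
jar [(array([ 0.527, -0.199,  0.008]), 0.51)]
bottle [(array([0.744, 0.36 , 0.116]), 0.85), (array([0.528, 0.383, 0.12 ]), 0.76), (array([0.63 , 0.363, 0.087]), 0.64)]
dish [(array([ 0.499, -0.398,  0.003]), 0.8)]
shield [(array([ 0.53 , -0.203,  0.003]), 0.57)]
```

View pics/m8.png

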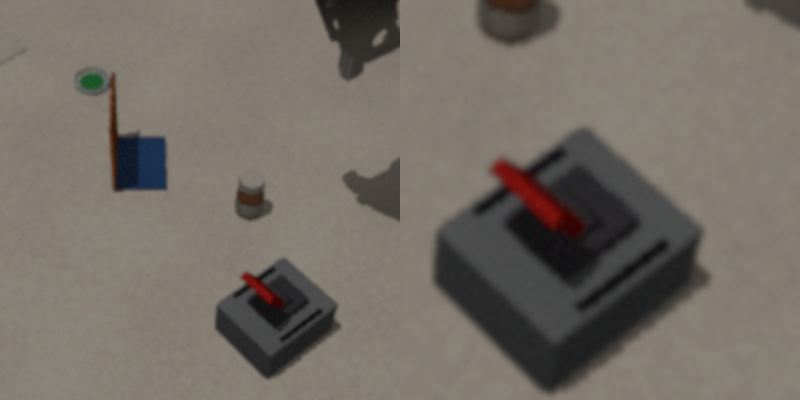

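View pics/top8.png

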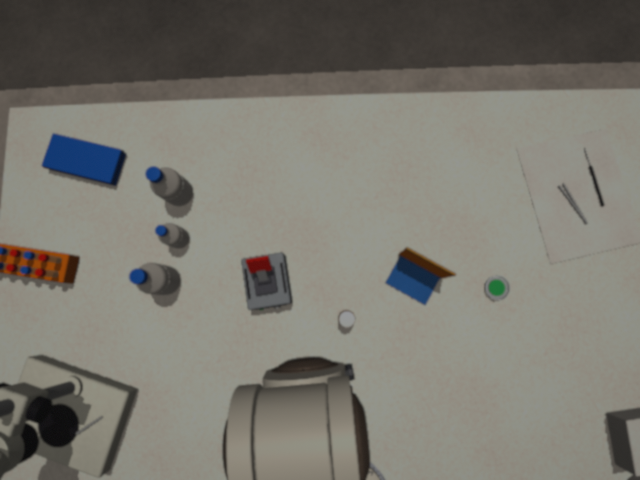

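The lever reads about 1.1 rad in both cameras. The shield is standing, and the jar (346,320), dish (497,288) and bottles are where they were. The hand is clear, so I hand in.

```bash
python3 -c "
from station import ticket; print(ticket.job_done())"
```

```text
the job is handed in; nothing more can be done
None
```

The shield is standing on its foot again and the lamp lever is switched over. I handed the job in at about 13 s of the 48 s allowed.

- **Shield:** I pushed the raised foot plate over slowly with shut fingertips. The shield rolled about its heel without visible sliding and landed on its foot. In the last pictures it was still upright with its heel about where it started.
- **Lever:** Only after that did I push the red lever along the box's +x and back the hand away. Measured from both cameras it reads about 1.1 to 1.15 rad; it is on from 0.85.
- **Forces:** No reading after a move went above about 3 N, and the hand ended well clear of everything.
- **Jar, bottle and dish:** They appear at the same pixels as before, and the detector put the dish and bottles within about 4 mm of their first positions.

Two checks disagreed. In the last top picture the detector's only "jar" report (confidence 0.51) was really the shield; the jar itself shows unmoved at (346,320). My lamp box centre also differed by about 1 cm between the two cameras, so the lever angle is good to roughly 0.1 rad.

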